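# Hang a portion scoop on the free rod of a scoop carousel

## Task

Put the steel portion scoop that lies on the worktop back on the scoop carousel: turn the carousel by its knob until the empty rod clicks in at the front, over the tab of the base; then slip the scoop's wire loop over that rod, push it gently down past the two spring leaves until it is fully home in the crook, and let it hang there. Never force it, and leave the things standing round about where they are.

Things in the scene. Friction and masses are not known exactly. Their poses are not given: they have to be found in the camera images.
- carousel: Fixed countertop scoop carousel. Origin: centre of its round base's underside, z up, front -x. On the axis a telescopic post bears a turning crown with 5 rods and, on top, a ribbed black knob 41 mm across, 33 high. The post was clamped by hand: the rods' level part lies 172 to 216 mm above the origin, unmeasured: look, or touch the knob, whose top is 58 mm above that level (its foot 25 mm above).
- front_tab (a point): Top of the small tab on the rim of the base plate that marks the carousel's front, 100 mm from the axis, 10 mm high. The front station is above it. Each steel rod, 6 mm thick, runs level to 66 mm from the axis, bends there (the crook) and rises straight outward at 60 deg to the horizontal for 34 mm, to its tip (83 mm from the axis, 29 mm above the level part). Four rods carry scoops, one is empty.
- crown (a joint): Angle of the crown, rad, counterclockwise seen from above, no end stops. 0 (or 2 pi): the empty rod is at the front station, over the tab; pi: at the back. Starts between 1.0 and 5.28. Light friction; a spring index clicks in at every fifth of a turn (about 0.2 Nm to get over it) and then holds the crown.
- leaf_left (a joint): Left spring leaf of the empty rod, rad: 0 sprung out, 0.1 pressed in; the right one is alike. Measured up the slope from the crook, they are hinged at 25 mm and spread downward to ends at 6 mm, there 14 mm wide over both. A loop held square to the slope passes them with 4 to 8 N, then runs free for some 3 mm until it is home on the 5 mm cross bar under the crook; over 15 N strains the rod.
- scoop: Loose steel portion scoop, 0.1 kg. Origin: under the centre of its cup (52 mm across the mouth, 44 at the foot, 34 high); z up out of the mouth, x along the handle, which points away from the robot. Handle level with the rim, 16 mm wide, centred at z = 32 mm; grip x 57 to 93 mm, 9 mm thick; beyond x = 95 mm a loop of 4 mm wire in the same plane, 18 mm wide, to x = 123 mm.
- scoop_eye (a point): Centre of the loop's opening (10 mm wide, 22 long, x 97 to 119 mm), at (108, 0, 32) mm in the scoop's frame, same axes. When the scoop hangs home on the front rod, handle up and mouth outward, this point is about 67 mm from the carousel's axis and 6 mm below the rods' level part; caught short, on the leaves, it is at 76 mm and above that level.
- sauce_cup: Bystander: small clear portion cup of red sauce, 63 mm across, 32 high; origin under its centre.
- salt_shaker: Bystander: white shaker with grey cap, 54 mm across, 86 high; origin under its centre.
- kitchen_timer: Bystander: flat white kitchen timer, 66 x 60 x 20 mm; origin under its centre.
- noodle_bowl: Bystander: white bowl of grains, 147 mm across, 70 high; origin under its centre.

How it is judged:
By the outcome, as a careful person would: the job done as asked, in the order asked, and still so for the second after the job is handed in, with the robot touching nothing.
It also fails if it takes over 72 s, if anything falls off the work surface, if the arm or the gripper's body presses on something with over 40 N, if the wrist force passes 120 N, or if a joint passes its speed limit or range.

## Robot

A 6-joint arm with a two-finger parallel gripper is mounted at the origin on a cart in front of the work surface, level with it; the furniture and walls round the work are solid. World frame = base frame: x ahead of the robot, y to its left, z up, the work surface at z = 0. Lengths are in m, angles in rad, forces in N, time in s.
With the tool pointing down it reaches from about 0.225 to 0.725 m from the base axis. Payload 3.1 kg.
Tool frame: the origin (TCP) lies midway between the tips of the shut fingers; the grasp point (between the pads) lies robot.pinch_z behind it (robot.pinch_z is the distance from the TCP to the grasp point, in m); z points along the fingers, y is the line along which they close (so a half turn about z gives the same grasp; the last joint's range is limited). The gripper opens to 85 mm and grips with 20 to 120 N. Pads are 22 mm wide; open, the fingers measure 114 mm over their backs; the gripper's body (76 mm by 85 mm) begins 54 mm behind the grasp point. The pads swing forward as they close: fully open they stand 13 mm farther back than shut.
Start: joints at [-1.347, 0.048, 0.099, 1.622, 0, 1.443], TCP at [0.181, -0.493, 0.231] pointing down, gripper open.
Joint ranges: [-2.91, 2.91], [-0.99, 1.94], [-1.21, 1.42], [-2.12, 2.29], [-1.49, 1.47], [-3.14, 3.14]. Speed limits (rad/s): [2.79, 2.79, 3.14, 3.14, 3.14, 3.14].

## Interface

Orientations are given as a unit quaternion [x, y, z, w].
In Python, from station import robot gives the robot as it stands.
- The arm moves only by the tool carry_out, never from a script. Its argument "increments" is a list of rows, each an object with "slide": the shift along the world's x, y, z in cm, a list of three; "angular": the turn, a rotation vector about the world's x, y, z in degrees, a list of three; "claw": the opening in per cent of the stroke, from 0 (shut) to 100 (fully open). In form: [{"slide": [dx, dy, dz], "angular": [ax, ay, az], "claw": claw}, ...]. A call has 1 to 8 rows; each row shifts and turns the commanded pose from where the row before left it; what a row does not reach is not made up. A row lasts 1/10 s, in which the tool goes at most 50 mm and 8.59 degrees, less where a joint would pass 70% of its speed; a pose out of reach is approached as far as the arm can. A call with a gripper value outside its range is refused whole. The fingers move at their own pace and stop on an object; "newtons" is the grip in N (left out, the last holds). Time passes only in rows, so rows that do not move let the fingers close. It gives the time, the measured TCP pose, the force, the opening and the grip force at its end, in the units of the state.
- robot.get_obs(): the state, without advancing time (a new reading comes with each control period).
- robot.camera(name): name is "scene" or "side" or "wrist"; returns a dict with "image" (384x512x3 uint8, red, green, blue), "K" (3x3 intrinsics, pixels), "xyz" and "attitude" of the camera in the world; the wrist camera has in their place "tool_from_camera" (4x4, takes a point from camera to tool coordinates, whose origin is the TCP and whose axes are the flange's). Camera axes: x right, y down, z forward; pixel columns grow to the right and rows downward; lengths in m; the calibration is good to about 2 mm. The wrist camera is an equidistant fisheye: a pixel r from the principal point sees the ray r / f radians off the axis. A picture is of the moment at which its call begins: read the wrist's pose just before it. There is no depth.
- robot.finish_job(): hands the job in; it is judged then, once.
The state is a dict: "t": time; "q": joint angles; "qvel": joint speeds; "joint_efforts": joint torques, N m; "ee_pos": TCP position; "tool_rot": TCP orientation; "force": force on the tool from outside, world axes, zero at the start; "wrist_torque": the same for the moment, N m; "opening": finger opening in m; "finger_force": force on a finger pad.
Only numpy, scipy, OpenCV 4.12 (cv2) and the standard library are available. Lean on these libraries where they do the work, as an engineer would, in place of code of your own. Each camera call takes 0.05 s, during which the arm holds its last target. There are 200 camera calls.

## Working session

There is one attempt and no reset: what is moved stays moved. The work goes in short steps, Python scripts to look and compute and a tool call to move; the robot and the scene stay as the last step left them, time stands still between calls to the robot, and variables do not carry over. Pictures are saved under pics/ and viewed, at most 10 in all, crops included, and the job is handed in when it is done.

Besides the shell and the picture viewer there is one more tool, called after "Request:" as a command line: name --argument value ..., lists and objects as JSON in quotes. carry_out: Moves the arm, as the interface text tells. Its arguments: {"type":"object","properties":{"increments":{"type":"array","items":{"type":"object","properties":{"slide":{"type":"array","items":{"type":"number"}},"angular":{"type":"array","items":{"type":"number"}},"claw":{"type":"number"}}}},"newtons":{"type":"number"}},"required":["increments"]}

```bash
ls; mkdir -p pics; python3 - <<'E'
from station import robot
import cv2,numpy as np
o=robot.get_obs(); print(o, robot.pinch_z)
for n in("scene","side"):
    c=robot.camera(n); cv2.imwrite(f"pics/{n}0.png",c["image"][:,:,::-1]); print(n,c["K"],c["xyz"],c["attitude"])
    np.savez(f"{n}.npz",**c)
E
```

```text
pics
{'t': 0.0, 'q': array([-1.34679491e+00,  4.87447276e-02,  9.75853670e-02,  1.62200133e+00,
        1.13714146e-05,  1.44297237e+00]), 'qvel': array([-0.00107857, -0.00087849, -0.00145463,  0.00165218,  0.00052435,
        0.00073501]), 'joint_efforts': array([ 7.66062840e-04, -3.38776875e+01,  3.20017040e+01,  2.02516839e-02,
       -1.48409549e-04,  1.20058044e-07]), 'ee_pos': array([ 0.18076341, -0.49224466,  0.23011405]), 'tool_rot': array([ 9.84566535e-01,  1.75006685e-01, -5.11485759e-05, -1.18108830e-03]), 'force': array([0.0050286 , 0.91275097, 0.10202054]), 'wrist_torque': array([-0.0122873 ,  0.01345054,  0.01065477]), 'finger_force': 0.0, 'opening': 0.08557429672344415} 0.0187
scene [[484.32028294   0.         247.1761604 ]
 [  0.         484.32028294 192.84905362]
 [  0.           0.           1.        ]] [0.01005345 0.59951516 0.81128966] [-0.36410803  0.83608455 -0.38085586  0.15276382]
side [[349.92724439   0.         255.16233678]
 [  0.         349.92724439 192.53991657]
 [  0.           0.           1.        ]] [0.79243071 0.45742833 0.8750152 ] [ 0.2642042   0.92590644 -0.25972856 -0.07371889]
```

View pics/scene0.png

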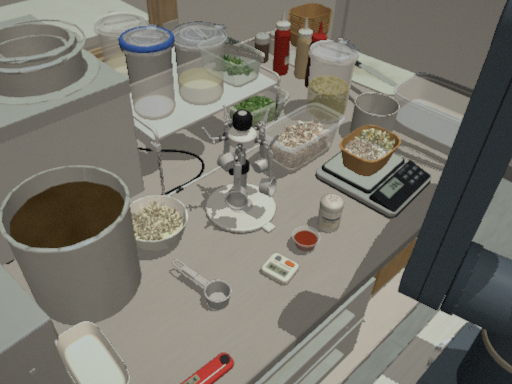

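View pics/side0.png

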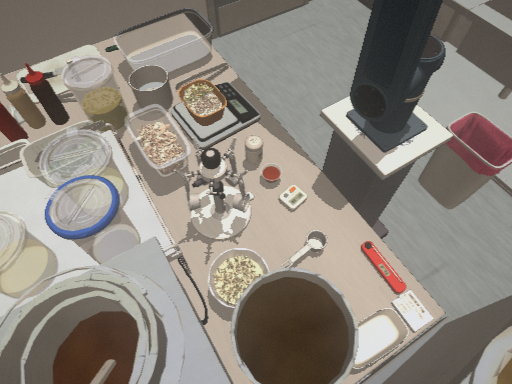

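The scene view shows the carousel knob at (242,120), base about (240,207), tab (268,227), scoop cup (217,294) and loop (177,267). In the side view the knob is at (210,158) and the cup at (317,240).

```bash
cat > h.py <<'E'
import numpy as np,cv2
from scipy.spatial.transform import Rotation as R
def cam(n): return dict(np.load(f"{n}.npz"))
def ray(c,p):
    d=np.linalg.solve(c["K"],[p[0],p[1],1.]); return c["xyz"],R.from_quat(c["attitude"]).apply(d)
def onz(c,p,z):
    o,d=ray(c,p); return o+d*(z-o[2])/d[2]
def tri(c1,p1,c2,p2):
    a,u=ray(c1,p1);b,v=ray(c2,p2)
    s=np.linalg.lstsq(np.c_[u,-v],b-a,rcond=None)[0]
    return (a+u*s[0]+b+v*s[1])/2,np.linalg.norm(a+u*s[0]-b-v*s[1])
def proj(c,P):
    q=R.from_quat(c["attitude"]).inv().apply(np.asarray(P)-c["xyz"]); q=q@c["K"].T; return q[...,:2]/q[...,2:]
E
python3 - <<'E'
from h import *
np.set_printoptions(precision=4,suppress=True)
s,d=cam("scene"),cam("side")
print("knob",tri(s,(242,120),d,(210,158)))
print("base",onz(s,(240,207),.008),onz(d,(220,206),.008))
print("tab",onz(s,(268,227),.01),)
print("cup",onz(s,(217,289),.034),onz(d,(317,239),.034))
print("loop",onz(s,(176,266),.032),onz(d,(288,265),.032))
for n,a,b in(("timer",(281,267),(293,197)),("sauce",(305,239),(271,173)),("salt",(331,200),(254,142)),("bowl",(157,218),(238,275))): print(n,onz(s,a,.03),onz(d,b,.03))
a=s["image"][90:320,140:350]; b=d["image"][120:290,150:350]
cv2.imwrite("pics/a.png",cv2.resize(a,(480,526),interpolation=cv2.INTER_CUBIC)[:,:,::-1]) if 0 else None
A=cv2.resize(a[:150],None,fx=3.6,fy=3.6,interpolation=cv2.INTER_CUBIC)
B=cv2.resize(b,None,fx=3.5,fy=3.5,interpolation=cv2.INTER_CUBIC)
cv2.imwrite("pics/A.png",A[:,:,::-1]);cv2.imwrite("pics/B.png",B[:,:,::-1])
E
```

```text
knob (array([0.6312, 0.0079, 0.2543]), np.float64(0.0005018584614585013))
base [0.6296 0.0113 0.008 ] [ 0.6228 -0.0059  0.008 ]
tab [0.535  0.0107 0.01  ]
cup [0.4669 0.2247 0.034 ] [0.4609 0.2275 0.034 ]
loop [0.5695 0.2477 0.032 ] [0.5645 0.2451 0.032 ]
timer [0.4221 0.088  0.03  ] [0.4392 0.0886 0.03  ]
sauce [ 0.441  -0.0088  0.03  ] [ 0.4469 -0.0122  0.03  ]
salt [ 0.4836 -0.1516  0.03  ] [ 0.4279 -0.1375  0.03  ]
bowl [0.713  0.1929 0.03  ] [0.6836 0.2005 0.03  ]
```

View pics/A.png

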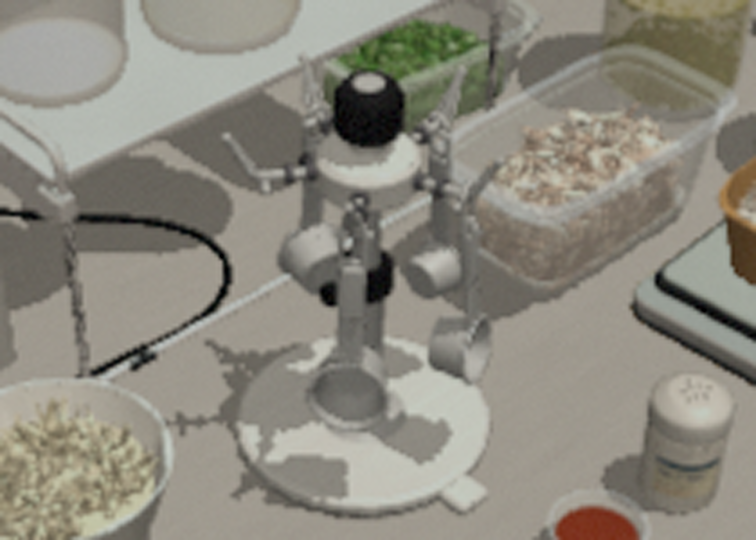

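View pics/B.png

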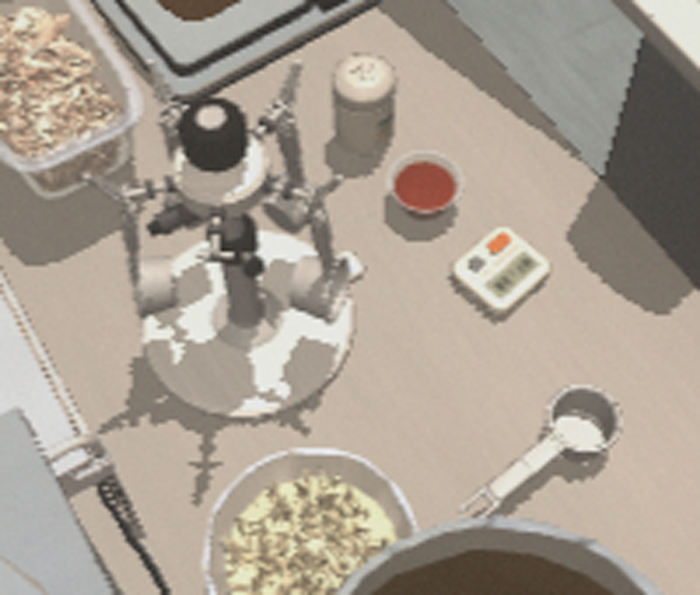

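Crops: the empty rod is at A-crop crook (265,180), tip (228,137). Tab is at A (465,492) and B (350,268), and the knob top shows as a bright spot at A (370,82) and B (212,118).

```bash
python3 - <<'E'
from h import *
np.set_printoptions(precision=4,suppress=True)
s,d=cam("scene"),cam("side")
A=lambda x,y:(140+x/3.6-.4,90+y/3.6-.4)
B=lambda x,y:(150+x/3.5-.4,120+y/3.5-.4)
k,e=tri(s,A(370,82),d,B(212,118));print("ktop",k,e)
print("base",onz(s,A(364,422),.008),onz(d,B(248,322),.008))
t=(onz(s,A(465,492),.01)+onz(d,B(350,268),.01))/2
print("tab",onz(s,A(465,492),.01),onz(d,B(350,268),.01))
L=k[2]-.058
cr=onz(s,A(265,182),L); tp=onz(s,A(228,137),L+.029); print(L,cr,tp)
ax=k[:2]
for n,p in(("tab",t),("crook",cr),("tip",tp)):
    v=p[:2]-ax; print(n,np.hypot(*v),np.degrees(np.arctan2(v[1],v[0])))
# check scoop rims
c=(onz(s,(217,289),.034)+onz(d,(317,239),.034))/2; l=(onz(s,(176,266),.032)+onz(d,(288,265),.032))/2
print(c,l,np.degrees(np.arctan2(*(l-c)[1::-1])),np.linalg.norm((l-c)[:2]))
# mask black knob
for n,c,(u,v) in(("scene",s,(242,120)),("side",d,(210,158))):
    m=(c["image"].max(2)<60).astype(np.uint8); _,lab,st,ce=cv2.connectedComponentsWithStats(m); i=lab[v,u]; print(n,st[i],ce[i])
E
```

```text
ktop [0.6296 0.0097 0.2735] 0.001458963115039673
base [0.6289 0.0096 0.008 ] [0.6304 0.0106 0.008 ]
tab [0.5355 0.0077 0.01  ] [0.5352 0.0118 0.01  ]
0.21546374497656934 [0.6582 0.0652 0.2155] [0.6747 0.0782 0.2445]
tab 0.09421305331918754 179.97691525637472
crook 0.0624682844696821 62.70317157393827
tip 0.08200013891587488 56.626134758248845
[0.4639 0.2261 0.034 ] [0.567  0.2464 0.032 ] 11.161407657848807 0.10508445338650053
scene [229 111  23  20 295] [241.6847 121.3525]
side [     0      0    512    384 187031] [250.4646 197.7507]
```

Scene understood: axis ≈ (0.630, 0.010), front exactly −x, rod level ≈ 0.2155 (close to its 0.216 maximum). The empty rod is at about 60°, so the crown needs about +120°. The scoop cup is at (0.464, 0.226), with its handle at +11°. Moving over the knob.

Request:
carry_out --increments '[{"slide":[2.8,3.1,1.5],"claw":70},{"slide":[2.8,3.1,1.5],"claw":70},{"slide":[2.8,3.1,1.5],"claw":70},{"slide":[2.8,3.1,1.5],"claw":70},{"slide":[2.8,3.1,1.5],"claw":70},{"slide":[2.8,3.1,1.5],"claw":70},{"slide":[2.8,3.1,1.0],"claw":70},{"slide":[2.8,3.1,0],"claw":70}]'

```text
validation failed for argument at $.in...
```

Request:
carry_out --increments '[{"slide":[2.8,3.2,0],"claw":70},{"slide":[2.8,3.2,0],"claw":70},{"slide":[2.8,3.2,0],"claw":70},{"slide":[2.8,3.2,0],"claw":70},{"slide":[2.8,3.2,0],"claw":70},{"slide":[2.8,3.2,0],"claw":70},{"slide":[2.8,3.2,0],"claw":70},{"slide":[2.8,3.0,0],"claw":70}]'

```text
validation failed for argument at $.in...
```

```bash
cat >> h.py <<'E'
def shot(name):
    from station import robot
    o=robot.get_obs(); c=robot.camera("wrist"); cv2.imwrite(f"pics/{name}.png",c["image"][:,:,::-1])
    d=dict(c); d["p"]=o["ee_pos"]; d["q"]=o["tool_rot"]; np.savez(f"{name}.npz",**d); return d
def wray(c,p):
    K=c["K"]; v=(np.array(p,float)-K[:2,2])/K[0,0]; r=np.hypot(*v)
    d=np.r_[v/r*np.sin(r),np.cos(r)] if r>0 else np.r_[0,0,1.]
    T=c["tool_from_camera"]; Q=R.from_quat(c["q"])
    return c["p"]+Q.apply(T[:3,3]),Q.apply(T[:3,:3]@d)
def wz(c,p,z):
    o,d=wray(c,p); return o+d*(z-o[2])/d[2]
def wproj(c,P):
    T=c["tool_from_camera"]; v=R.from_quat(c["q"]).inv().apply(np.asarray(P)-c["p"])-T[:3,3]; v=T[:3,:3].T@v
    h=np.hypot(v[0],v[1]); return c["K"][:2,2]+c["K"][0,0]*np.arctan2(h,v[2])*v[:2]/h
E
python3 - <<'E'
from h import *
c=shot("w1"); print(c["p"],c["q"],c["tool_from_camera"])
for P in([.6295,.0098,.2735],[.6582,.0652,.2155]):print(wproj(c,P))
E
```

```text
[ 0.18078264 -0.49229476  0.23022286] [ 9.84566277e-01  1.75008825e-01 -6.47307538e-05 -1.07376842e-03] [[-4.62307851e-04 -9.56523904e-01 -2.91653574e-01  7.55090786e-02]
 [ 9.99999829e-01 -3.37775886e-04 -4.77337071e-04  2.34418790e-04]
 [ 3.58070774e-04 -2.91653745e-01  9.56523897e-01 -1.43352605e-01]
 [ 0.00000000e+00  0.00000000e+00  0.00000000e+00  1.00000000e+00]]
[  -1.11560337 -234.01773223]
[   7.12717838 -214.44518919]
```

View pics/w1.png

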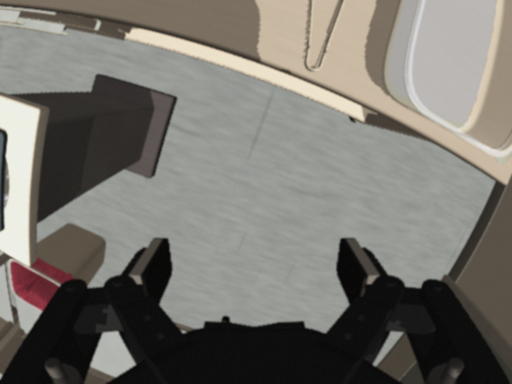

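The moves were refused, probably because every row needs "angular". The picture shows only the floor and the fingers at the start pose.

Request:
carry_out --increments '[{"slide":[2.8,3.1,1.5],"angular":[0,0,0],"claw":70},{"slide":[2.8,3.1,1.5],"angular":[0,0,0],"claw":70},{"slide":[2.8,3.1,1.5],"angular":[0,0,0],"claw":70},{"slide":[2.8,3.1,1.5],"angular":[0,0,0],"claw":70},{"slide":[2.8,3.1,1.5],"angular":[0,0,0],"claw":70},{"slide":[2.8,3.1,1.5],"angular":[0,0,0],"claw":70},{"slide":[2.8,3.1,1.0],"angular":[0,0,0],"claw":70},{"slide":[2.8,3.1,0],"angular":[0,0,0],"claw":70}]'

```text
t: 0.95
ee_pos: [0.4062, -0.2438, 0.333]
tool_rot: [0.985, 0.175, 0.001, 0.001]
force: [0.6, -0.4, 0.1]
opening: 0.06
finger_force: 0.0
```

Request:
carry_out --increments '[{"slide":[2.8,3.2,0],"angular":[0,0,0],"claw":72},{"slide":[2.8,3.2,0],"angular":[0,0,0],"claw":72},{"slide":[2.8,3.2,0],"angular":[0,0,0],"claw":72},{"slide":[2.8,3.2,0],"angular":[0,0,0],"claw":72},{"slide":[2.8,3.2,0],"angular":[0,0,0],"claw":72},{"slide":[2.8,3.2,0],"angular":[0,0,0],"claw":72},{"slide":[2.8,3.2,0],"angular":[0,0,0],"claw":72},{"slide":[2.8,3.0,0],"angular":[0,0,0],"claw":72}]'

```text
t: 1.75
ee_pos: [0.6297, 0.0109, 0.3308]
tool_rot: [0.985, 0.175, -0.0, -0.0]
force: [-0.1, -1.0, -0.1]
opening: 0.0619
finger_force: 0.0
```

```bash
python3 - <<'E'
from h import *
c=shot("w2"); print(c["p"],c["q"])
for P in([.6295,.0098,.2735],[.6582,.0652,.2155]):print(wproj(c,P))
E
```

```text
[0.62967777 0.01088302 0.33082474] [ 9.84522609e-01  1.75257364e-01 -2.94634308e-04 -4.31485660e-05]
[255.03755486 208.06973895]
[206.91928626 135.12591738]
```

View pics/w2.png

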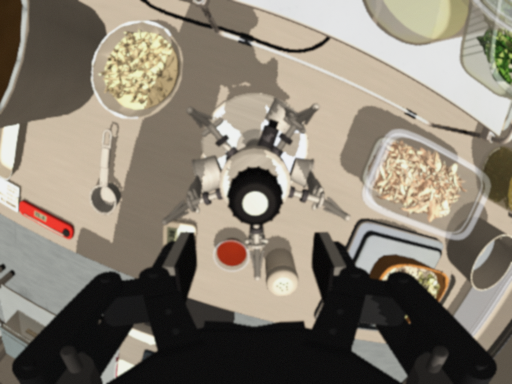

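The wrist view shows the knob top at (256,203) and rod tips at about (190,110), (317,107), (346,217), (257,275) and (168,220). The upper-left one is the empty rod.

```bash
python3 - <<'E'
from h import *
from scipy.optimize import least_squares
np.set_printoptions(precision=4,suppress=True)
c=dict(np.load("w2.npz"))
g=cv2.cvtColor(c["image"],cv2.COLOR_RGB2GRAY); m=np.zeros_like(g); m[190:218,240:272]=(g[190:218,240:272]>140)
M=cv2.moments(m,True); kc=(M["m10"]/M["m00"],M["m01"]/M["m00"]); print(kc)
for L in(.210,.213,.216):
    k=wz(c,kc,L+.058); print(L,"knob",k)
    for p in((190,110),(317,107),(346,217),(257,275),(168,220)):
        v=wz(c,p,L+.029)[:2]-k[:2]; print(np.hypot(*v),np.degrees(np.arctan2(v[1],v[0])))
E
python3 - <<'E'
import cv2;a=cv2.imread("pics/w2.png")[90:290,150:360];cv2.imwrite("pics/w2c.png",cv2.resize(a,None,fx=2.9,fy=2.9,interpolation=2))
E
```

```text
(254.79640718562874, 203.0)
0.21 knob [0.6312 0.0106 0.268 ]
0.0848153034805806 57.46916152574857
0.08551284105450399 -15.072436669896181
0.08424495558014702 -86.41735071307528
0.08249069376856544 -158.28803231053848
0.08116087017807617 129.46622685107806
0.213 knob [0.6322 0.011  0.271 ]
0.0836266383271966 57.52393241202521
0.08431361722080562 -15.125227089243557
0.08320918498161836 -86.5050721994096
0.08157142686319126 -158.28985450705906
0.08016855647807856 129.55632510388392
0.216 knob [0.6333 0.0114 0.274 ]
0.08243805179608396 57.58028271727428
0.08311446702774705 -15.179540843968612
0.08217361434621981 -86.59500487336882
0.08065216004220331 -158.2917182420797
0.07917644598696745 129.64868151949528
```

View pics/w2c.png

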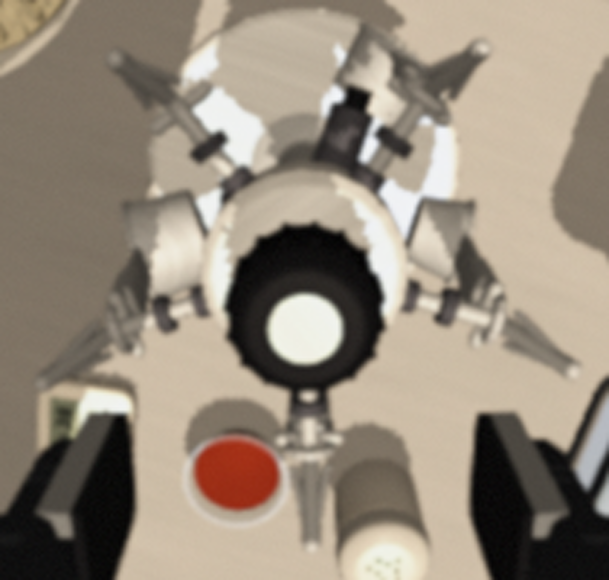

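Request:
carry_out --increments '[{"slide":[0.1,0,-3],"angular":[0,0,0],"claw":72},{"slide":[0,0,-3],"angular":[0,0,0],"claw":72},{"slide":[0,0,-2],"angular":[0,0,0],"claw":72},{"slide":[0,0,-1.0],"angular":[0,0,0],"claw":72},{"slide":[0,0,0],"angular":[0,0,0],"claw":40},{"slide":[0,0,0],"angular":[0,0,0],"claw":40},{"slide":[0,0,0],"angular":[0,0,0],"claw":40},{"slide":[0,0,0],"angular":[0,0,0],"claw":40}]' --newtons 35

```text
t: 2.6
ee_pos: [0.629, 0.0099, 0.2411]
tool_rot: [0.985, 0.175, -0.001, -0.001]
force: [-3.8, 3.3, -5.8]
opening: 0.0393
finger_force: 38.5
```

Request:
carry_out --increments '[{"slide":[0,0,0],"angular":[0,0,8],"claw":40},{"slide":[0,0,0],"angular":[0,0,8],"claw":40},{"slide":[0,0,0],"angular":[0,0,8],"claw":40},{"slide":[0,0,0],"angular":[0,0,8],"claw":40},{"slide":[0,0,0],"angular":[0,0,8],"claw":40},{"slide":[0,0,0],"angular":[0,0,8],"claw":40},{"slide":[0,0,0],"angular":[0,0,8],"claw":40},{"slide":[0,0,0],"angular":[0,0,8],"claw":40}]'

```text
t: 3.4
ee_pos: [0.6314, 0.008, 0.2411]
tool_rot: [0.741, 0.672, 0.0, 0.002]
force: [1.8, -0.8, -7.9]
opening: 0.0397
finger_force: 38.3
```

Request:
carry_out --increments '[{"slide":[0,0,0],"angular":[0,0,8],"claw":40},{"slide":[0,0,0],"angular":[0,0,8],"claw":40},{"slide":[0,0,0],"angular":[0,0,8],"claw":40},{"slide":[0,0,0],"angular":[0,0,8],"claw":40},{"slide":[0,0,0],"angular":[0,0,8],"claw":40},{"slide":[0,0,0],"angular":[0,0,8],"claw":40},{"slide":[0,0,0],"angular":[0,0,8],"claw":40},{"slide":[0,0,0],"angular":[0,0,0],"claw":40}]'

```text
t: 4.2
ee_pos: [0.634, 0.0091, 0.2411]
tool_rot: [0.339, 0.941, 0.001, 0.004]
force: [7.4, 1.9, -8.9]
opening: 0.0393
finger_force: 38.4
```

Request:
carry_out --increments '[{"slide":[0,0,0],"angular":[0,0,2],"claw":40},{"slide":[0,0,0],"angular":[0,0,0],"claw":72},{"slide":[0,0,0],"angular":[0,0,0],"claw":72},{"slide":[0,0,3],"angular":[0,0,0],"claw":72},{"slide":[0,0,4],"angular":[0,0,0],"claw":72},{"slide":[0,0,2],"angular":[0,0,0],"claw":72},{"slide":[0,0,0],"angular":[0,0,0],"claw":72}]'

```text
t: 4.9
ee_pos: [0.6314, 0.0086, 0.338]
tool_rot: [0.325, 0.946, 0.001, 0.006]
force: [1.1, -0.0, 0.7]
opening: 0.0618
finger_force: 0.0
```

```bash
python3 - <<'E'
from h import *
from station import robot
c=shot("w3"); print(c["p"],c["q"])
s=robot.camera("scene"); np.savez("scene2.npz",**s)
a=c["image"]; print(wproj(c,[.631,.0105,.2725]),wproj(c,[.548,.0105,.243]))
b=s["image"][85:245,170:330]
W=np.hstack([cv2.resize(a,(512,384)),cv2.resize(b,(288,288))[:, :].copy() if 0 else np.vstack([cv2.resize(b,(288,288),interpolation=2),np.zeros((96,288,3),np.uint8)])])
cv2.imwrite("pics/w3c.png",W[:,:,::-1])
E
```

```text
[0.6313501  0.00855509 0.33797178] [0.32457408 0.9458425  0.00100645 0.00571132]
[254.01158787 198.49059945] [190.11520522 108.78779858]
```

View pics/w3c.png

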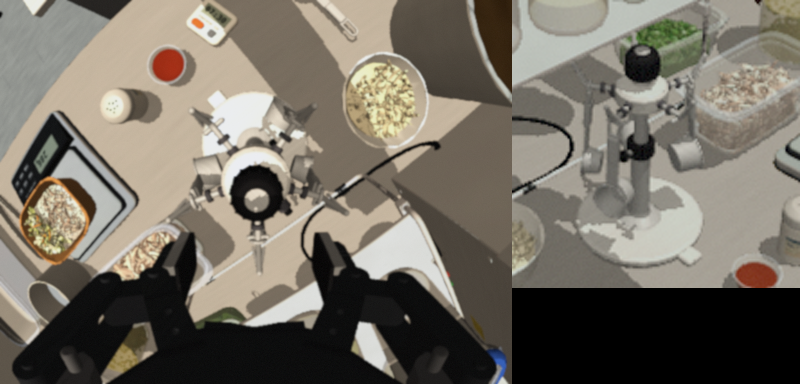

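The wrist view shows the empty rod upper left (tip ≈ (190,112)) over the tab (218,98), and the knob top at (257,199). I'll refine the axis, tab and tip numerically.

```bash
python3 - <<'E'
from h import *
np.set_printoptions(precision=4,suppress=True)
c=dict(np.load("w3.npz")); g=cv2.cvtColor(c["image"],cv2.COLOR_RGB2GRAY)
m=np.zeros_like(g); m[188:214,244:272]=g[188:214,244:272]>110
M=cv2.moments(m,True); kc=(M["m10"]/M["m00"],M["m01"]/M["m00"]); print(kc,M["m00"])
for L in(.213,.216):
    k=wz(c,kc,L+.058); print("knob",k)
    for p in((190,112),(315,107),(346,212),(259,272),(168,210)):
        v=wz(c,p,L+.029)[:2]-k[:2]; print(np.hypot(*v),np.degrees(np.arctan2(v[1],v[0])))
print("tab",wz(c,(218,98),.01))
a=c["image"][80:290,150:360];cv2.imwrite("pics/w3d.png",cv2.resize(a,None,fx=2.8,fy=2.8,interpolation=2)[:,:,::-1])
E
```

```text
(256.2352941176471, 199.29882352941178) 425.0
knob [0.633  0.0111 0.271 ]
0.08313693488365458 -178.26121127204027
0.0829834660302551 107.10805079401612
0.08416225530553725 36.28237468536029
0.08406441822793835 -35.6713934135243
0.08040143395307334 -113.1022408835187
knob [0.6321 0.0117 0.274 ]
0.08198807361724943 -178.20603376775225
0.08183640620159909 107.0528889812483
0.08314437738773069 36.19714861007012
0.08313737833804584 -35.671318025575054
0.07941865719114027 -113.01060703792153
tab [0.5395 0.0124 0.01  ]
```

View pics/w3d.png

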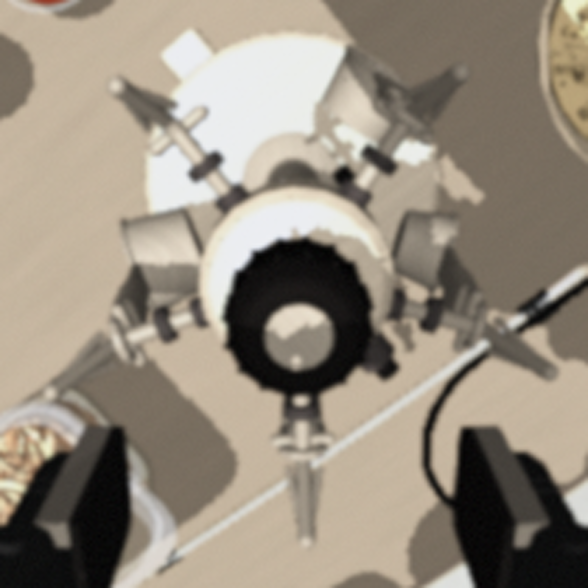

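The crop shows the tip of the empty rod at (118,85), other tips at (460,72), (550,373), (306,543) and (47,395), and the tab at (188,55). Fitting these.

```bash
python3 - <<'E'
from h import *
from scipy.optimize import least_squares
np.set_printoptions(precision=4,suppress=True)
def fit(n,T,kc):
    c=dict(np.load(n+".npz"))
    for L in(.212,.214,.216):
        P=[wz(c,p,L+.029)[:2] for p in T]; k=wz(c,kc,L+.058)[:2]
        f=lambda x:np.r_[sum([list(P[i]-x[:2]-x[3]*np.array([np.cos(x[2]-i*2*np.pi/5),np.sin(x[2]-i*2*np.pi/5)])) for i in range(5)],[])]
        r=least_squares(f,[.63,.01,np.pi if n=="w3" else 1.,.083]); print(n,L,r.x[:2],np.degrees(r.x[2]),r.x[3],"res",np.abs(r.fun).max(),"knob",k,P[0])
C=lambda x,y:(150+x/2.8-.3,80+y/2.8-.3)
fit("w3",[C(118,85),C(460,72),C(550,373),C(306,543),C(47,395)],(256.2,199.3))
D=lambda x,y:(150+x/2.9-.3,90+y/2.9-.3)
fit("w2",[D(117,58),D(482,47),D(574,371),D(311,545),D(43,382)],(254.8,203))
c=dict(np.load("w3.npz"));print("tab",wz(c,C(188,55),.01))
E
```

```text
w3 0.212 [0.6341 0.0101] 180.31922467084618 0.08505640568565064 res 0.0009494833649993165 knob [0.6332 0.0109] [0.5495 0.0106]
w3 0.214 [0.6336 0.0105] 180.3192247127666 0.08434630000273656 res 0.0009415565251875543 knob [0.6326 0.0113] [0.5497 0.0109]
w3 0.216 [0.633  0.0108] 180.31922475573612 0.08363619412232981 res 0.0009336296847766315 knob [0.6321 0.0117] [0.5499 0.0113]
w2 0.212 [0.6319 0.0105] 57.56786582898247 0.08467738841449707 res 0.0004926653904177188 knob [0.6319 0.0109] [0.6773 0.0818]
w2 0.214 [0.6325 0.0108] 57.56786585449659 0.08395096517974335 res 0.0004884389818759147 knob [0.6326 0.0111] [0.6775 0.0814]
w2 0.216 [0.6331 0.011 ] 57.567865881252125 0.08322454179672671 res 0.0004842125351230131 knob [0.6333 0.0114] [0.6777 0.081 ]
tab [0.54   0.0097 0.01  ]
```

```bash
python3 - <<'E'
from h import *
np.set_printoptions(precision=3,suppress=True)
s,d,c=cam("scene"),cam("side"),dict(np.load("w2.npz"))
print("pot", [onz(s,p,0) for p in((138,285),(115,310),(60,310))], [wz(c,(22,60),.0),wz(c,(22,60),.15)])
print("bowl",wz(c,(137,70),.035)); print("cup",wz(c,(106,196),.034),"loopend",wz(c,(112,127),.032))
E
```

```text
pot [array([0.605, 0.322, 0.   ]), array([0.584, 0.389, 0.   ]), array([0.657, 0.468, 0.   ])] [array([0.655, 0.504, 0.   ]), array([0.669, 0.356, 0.15 ])]
bowl [0.69  0.223 0.035]
cup [0.475 0.223 0.034] loopend [0.592 0.239 0.032]
```

Request:
carry_out --increments '[{"slide":[-1.0,2.8,0],"angular":[0,0,6],"claw":72},{"slide":[-1.0,2.8,0],"angular":[0,0,6],"claw":72},{"slide":[-1.0,2.8,0],"angular":[0,0,6],"claw":72},{"slide":[-1.2,2.8,-1],"angular":[0,0,6],"claw":72},{"slide":[-1.2,2.8,-2],"angular":[0,0,6],"claw":72},{"slide":[-1.2,2.8,-3],"angular":[0,0,6],"claw":72},{"slide":[-1.2,3.0,-3],"angular":[0,0,6],"claw":60},{"slide":[-1.2,3.2,-3],"angular":[0,0,7],"claw":50}]'

```text
t: 5.8
ee_pos: [0.5384, 0.2396, 0.2085]
tool_rot: [-0.099, 0.995, -0.0, -0.001]
force: [0.2, -0.4, -0.0]
opening: 0.0431
finger_force: 0.0
```

```bash
python3 - <<'E'
from h import *
c=shot("w4"); print(c["p"],c["q"])
print(wproj(c,[.464,.226,.034]),wproj(c,[.584,.2497,.032]))
E
```

```text
[0.53842013 0.2395682  0.20854933] [-9.91680878e-02  9.95070215e-01 -4.11034873e-04 -8.87596931e-04]
[255.24862587  98.46088202] [254.79388494 207.33013887]
```

View pics/w4.png

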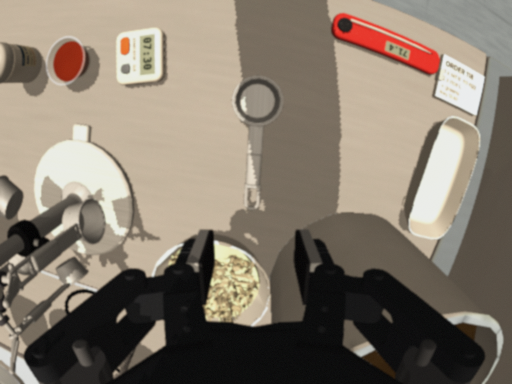

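The wrist view shows the cup mouth at (258,101), the handle running down to the loop end at (252,208), and the pot rim well right of the fingers. That was my tenth picture, so the rest will be numeric.

```bash
python3 - <<'E'
from h import *
np.set_printoptions(precision=4,suppress=True)
c=dict(np.load("w4.npz"));g=cv2.cvtColor(c["image"],cv2.COLOR_RGB2GRAY)
# table texture vs scoop: row-wise profile of handle
hsv=cv2.cvtColor(c["image"],cv2.COLOR_RGB2HSV)
cu=wz(c,(257.5,101),.034); le=wz(c,(252,208.5),.032)
v=le-cu; print("cup",cu,"end",le,np.hypot(*v[:2]),np.degrees(np.arctan2(v[1],v[0])))
S=hsv[70:220,225:290,1].astype(int); 
for r in range(125,214,4):
    print(r,"S"," ".join("%3d"%x for x in hsv[r,238:270,1]))
for r in(88,94,100,106,112): print(r," ".join("%3d"%x for x in g[r,228:290:1]))
E
```

```text
cup [0.4662 0.2289 0.034 ] end [0.586  0.2468 0.032 ] 0.1211905853044738 8.528112641715326
125 S  49  49  49  48  49  49  51  52  55  52  47  43  40  39  38  39  39  38  39  39  39  39  40  37  40  43  46  48  50  52  54  53
129 S  48  49  49  49  49  49  49  49  48  51  48  42  41  37  38  39  39  35  38  37  37  39  37  40  40  46  54  55  53  53  54  53
133 S  49  49  49  50  48  48  47  48  48  49  48  42  40  36  38  38  35  36  38  37  38  37  40  37  41  49  53  56  53  55  53  53
137 S  48  49  50  48  49  49  47  49  49  51  47  40  40  39  39  38  38  37  41  39  40  39  38  39  46  48  52  54  54  54  51  53
141 S  49  46  47  49  48  49  49  49  49  47  43  39  37  36  36  38  37  37  37  37  37  39  36  38  47  51  56  53  53  51  53  53
145 S  49  50  49  48  48  48  49  49  48  45  38  34  36  39  39  41  38  39  39  36  37  39  40  40  45  52  54  53  53  54  51  54
149 S  50  48  48  49  50  48  47  48  46  41  36  37  38  38  39  38  37  38  37  37  37  39  38  39  48  53  55  53  53  51  53  56
153 S  48  48  49  48  50  48  49  49  47  41  39  37  36  38  40  40  
[... 2630 characters left out ...]
 207 229 230 213 170 143 142 144 144 143 145 145 145 146 146 147 145 147 148 149 148 145 146 149 149 147 146 145 142 145 145 144 138 114  83  64  63  66  79 103 119 121 119 113 112 115 114 115 115
106 187 186 184 181 184 199 198 179 134  88  72  78 117 181 226 232 224 192 157 145 144 145 144 144 144 146 147 148 146 147 146 147 148 146 146 148 149 148 148 147 144 144 145 144 135 114  86  68  67  66  77 100 120 124 116 110 109 111 110 111 112 112
112 187 187 186 187 186 186 188 198 203 195 171 134  99  84  88 110 144 166 163 152 146 145 143 144 146 147 148 147 146 145 147 148 148 146 146 149 150 149 148 145 137 121  98  79  70  70  69  75  92 112 125 123 115 110 110 112 114 113 114 112 111 112
```

```bash
python3 - <<'E'
from h import *
np.set_printoptions(precision=4,suppress=True)
c=dict(np.load("w4.npz"))
a=wz(c,(255.8,129),.0365); m=wz(c,(253.5,161),.0365); b=wz(c,(251.4,197),.032); cu=wz(c,(257,101),.034); e=wz(c,(251,208.5),.03)
for p,q in((a,b),(cu,b),(a,m)): v=q-p; print(np.degrees(np.arctan2(v[1],v[0])))
u=(b-cu)[:2]; u/=np.linalg.norm(u); print(cu,b,(b-cu)[:2]@u,(e-cu)[:2]@u,(wz(c,(253,186.5),.032)-cu)[:2]@u)
print("grasp",b[:2]-u*.030, "delta", b[:2]-u*.030-c["p"][:2])
E
```

```text
7.765841509580598
8.093393321494254
7.333100853197237
[0.4663 0.2283 0.034 ] [0.5725 0.2434 0.032 ] 0.10726300342024554 0.12197842181731008 0.09475231946012745
grasp [0.5428 0.2392] delta [ 0.0044 -0.0003]
```

Request:
carry_out --increments '[{"slide":[0.4,0,-4],"angular":[0,0,-3.4],"claw":50},{"slide":[0,0,-4],"angular":[0,0,0],"claw":50},{"slide":[0,0,-4],"angular":[0,0,0],"claw":50},{"slide":[0,0,-3.5],"angular":[0,0,0],"claw":50},{"slide":[0,0,-2.5],"angular":[0,0,0],"claw":50},{"slide":[0,0,-1.6],"angular":[0,0,0],"claw":50},{"slide":[0,0,0],"angular":[0,0,0],"claw":50},{"slide":[0,0,0],"angular":[0,0,0],"claw":5}]' --newtons 70

```text
t: 6.65
ee_pos: [0.5429, 0.2386, 0.0144]
tool_rot: [-0.067, 0.998, -0.0, -0.001]
force: [0.1, 0.2, 0.5]
opening: 0.0296
finger_force: 0.0
```

Request:
carry_out --increments '[{"slide":[0,0,0],"angular":[0,0,0],"claw":5},{"slide":[0,0,0],"angular":[0,0,0],"claw":5},{"slide":[0,0,0],"angular":[0,0,0],"claw":5},{"slide":[0,0,0],"angular":[0,0,0],"claw":5}]'

```text
t: 7.05
ee_pos: [0.545, 0.2394, 0.0165]
tool_rot: [-0.068, 0.998, 0.0, 0.001]
force: [0.5, -0.3, 0.4]
opening: 0.0146
finger_force: 68.9
```

Request:
carry_out --increments '[{"slide":[0,0,2],"angular":[0,0,0],"claw":5},{"slide":[0,0,4],"angular":[0,0,0],"claw":5},{"slide":[0,0,4],"angular":[0,0,0],"claw":5},{"slide":[0,0,4],"angular":[0,0,0],"claw":5},{"slide":[0,0,0],"angular":[0,0,0],"claw":5},{"slide":[0,0,0],"angular":[0,0,0],"claw":5}]'

```text
t: 7.65
ee_pos: [0.5451, 0.2395, 0.1573]
tool_rot: [-0.068, 0.998, 0.0, 0.002]
force: [0.6, -0.3, -2.6]
opening: 0.0142
finger_force: 68.8
```

```bash
python3 - <<'E'
from h import *
from station import robot
np.set_printoptions(precision=4,suppress=True)
o=robot.get_obs(); print(o["ee_pos"],o["q"],o["force"],o["opening"],o["finger_force"])
c=shot("w5"); print(c["p"],c["q"]); T=c["tool_from_camera"]
for zz in(.034,):
  for x in(-.078,-.104,.017,.030,.043): # scoop x rel grasp -> tool -x
    P=c["p"]+R.from_quat(c["q"]).apply([-x,0,-.0187-(0.002 if x<0 else 0)]); print(x,wproj(c,P))
hsv=cv2.cvtColor(c["image"],cv2.COLOR_RGB2HSV);g=hsv[...,2]
for r in range(192,330,6): print(r," ".join("%3d/%d"%(s,v) for s,v in zip(hsv[r,236:276:2,1],hsv[r,236:276:2,2])))
E
```

```text
[0.5451 0.2395 0.1573] [ 0.3015  0.2227  0.1451  1.4892 -0.      0.1661] [ 0.5985 -0.2952 -2.6278] 0.0142006167272428 68.81318257190287
[0.5451 0.2395 0.1573] [-0.0676  0.9977  0.0005  0.0019]
-0.078 [253.7288  88.7936]
-0.104 [253.6989  27.2732]
0.017 [253.8443 286.6757]
0.03 [253.857  306.0404]
0.043 [253.8688 323.5223]
192  47/162  37/130  36/149  40/153  41/151  39/151  37/150  41/155  39/157  40/159  38/154  38/154  38/154  39/155  38/155  38/153  36/148  40/128  50/117  55/126
198  47/168  40/133  38/149  39/152  40/152  38/149  40/148  37/150  38/156  39/157  38/156  37/153  38/154  38/155  39/155  38/153  40/147  41/125  48/117  53/125
204  48/170  41/131  38/148  39/152  38/149  38/148  36/148  39/151  38/155  38/155  38/155  38/153  38/154  36/154  40/154  40/154  38/147  40/126  48/116  53/124
210  48/174  43/132  40/146  40/154  37/150  39/151  38/149  39/151  39/156  39/157  38/154  39/152  37/153  40/153  38/154  38/153  40/146  41/124  49/119  55/126
216  49/125  41/117  38/120  41/117  38/114  40/116  38/114  39/119  38/121  43/120  41/118  39/118  40/120  39/119  39/
[... 2226 characters left out ...]
9/210  51/120  39/138  40/134  40/77  33/31  36/50
306  82/167  58/137  39/138  41/138  59/125  84/189  71/225  53/238  53/238  67/233  85/199  85/185  85/186  87/164  51/119  39/138  38/136  47/142  52/182  57/142
312  45/236  62/197  44/139  40/141  40/121  70/116  93/167  94/173  82/172  77/188  90/156  96/151  90/141  63/110  39/124  40/141  42/135  53/172  54/176  57/126
318  87/190  80/207  88/151  73/112  47/130  40/142  40/141  38/136  39/130  40/128  39/131  39/138  38/142  39/144  50/162  50/197  48/220  49/214  53/188  56/131
324  67/38  67/95  77/99  93/115  94/162  88/173  86/184  59/231  65/231  75/230  90/185  90/168  85/175  61/179  56/160  56/128  60/107  56/78  52/49  43/24
```

```bash
python3 - <<'E'
from h import *
np.set_printoptions(precision=4,suppress=True)
c=dict(np.load("w5.npz")); T=c["tool_from_camera"]; print(c["K"][0,0])
def tool(p,h):
    K=c["K"]; v=(np.array(p,float)-K[:2,2])/K[0,0]; r=np.hypot(*v); d=T[:3,:3]@np.r_[v/r*np.sin(r),np.cos(r)]; o=T[:3,3]; return o+d*(-h-o[2])/d[2]
for h in(.0135,.0155,.0175,.0187):
    print(h,[tool(p,h)[0]*1e3 for p in((254,285.3),(254,313.8),(254,320.5))],"width",(tool((268.7,298),h)-tool((239,298),h))[1]*1e3, tool((253.9,298),h)[1]*1e3)
g=cv2.cvtColor(c["image"],cv2.COLOR_RGB2GRAY)
print(" ".join("%d:%d"%(r,g[r,254]) for r in range(16,150,2)))
for r in(70,80,88,96): print(r," ".join("%d"%x for x in g[r,204:306:2]))
for r in (125,160): print(r," ".join("%d"%x for x in g[r,236:276]))
E
```

```text
297.3186396354542
0.0135 [np.float64(-19.850343938005416), np.float64(-40.14389138329509), np.float64(-45.40353289153748)] width 16.121806849187585 0.025525401625698625
0.0155 [np.float64(-18.417248415765002), np.float64(-38.39822146111884), np.float64(-43.57685055431904)] width 15.87348830777181 0.025376119088885492
0.0175 [np.float64(-16.984152893524563), np.float64(-36.65255153894259), np.float64(-41.750168217100565)] width 15.625169766356036 0.025226836552072356
0.0187 [np.float64(-16.12429558018033), np.float64(-35.60514958563686), np.float64(-40.654158814769524)] width 15.476178641506573 0.02513726702998448
16:117 18:115 20:115 22:116 24:136 26:126 28:122 30:110 32:65 34:63 36:63 38:61 40:62 42:61 44:63 46:65 48:62 50:74 52:137 54:152 56:153 58:153 60:153 62:153 64:153 66:152 68:152 70:154 72:153 74:154 76:152 78:153 80:153 82:153 84:152 86:153 88:152 90:152 92:152 94:153 96:153 98:153 100:153 102:153 104:152 106:151 108:152 110:152 112:151 114:152 116:151 118:152 120:151 122:152 124:152 126:122 128:80 130:80 132:81 134:78 136:78 138:77 140:84 142:131 144:133 146:140 148:128
70
[... 375 characters left out ...]
6 67
88 65 65 66 64 67 65 109 144 149 155 158 154 147 146 152 153 150 151 151 150 152 154 155 155 152 152 151 155 157 154 152 153 153 156 155 153 155 152 149 151 153 149 149 147 99 67 66 65 69 67 67
96 66 67 67 67 68 67 96 142 149 155 156 153 146 145 151 151 150 151 150 148 151 154 155 155 155 153 152 155 158 154 153 152 152 156 155 153 154 151 147 150 153 150 148 144 90 67 67 67 71 68 69
125 77 78 79 79 82 86 90 96 101 109 116 122 128 132 135 139 142 143 143 143 139 136 133 131 127 122 114 106 101 96 92 86 81 79 78 79 77 77 76 75
160 135 123 130 140 147 147 145 146 144 143 143 143 144 145 147 149 151 152 150 151 149 149 147 148 146 148 147 146 146 146 146 146 145 139 127 116 110 112 115 115
```

Request:
carry_out --increments '[{"slide":[-1,-0.85,2.5],"angular":[0,0,-7.8],"claw":5},{"slide":[-1,-1,2.5],"angular":[0,-7.5,0],"claw":5},{"slide":[-1,-3,2.5],"angular":[0,-7.5,0],"claw":5},{"slide":[-1,-3,2.5],"angular":[0,-7.5,0],"claw":5},{"slide":[0,-4,0],"angular":[0,-7.5,0],"claw":5},{"slide":[0,-4,0],"angular":[0,0,0],"claw":5},{"slide":[0,-4,0],"angular":[0,0,0],"claw":5},{"slide":[0,-3,0],"angular":[0,0,0],"claw":5}]'

```text
t: 8.5
ee_pos: [0.5016, 0.0092, 0.2515]
tool_rot: [0.001, 0.966, 0.0, 0.257]
force: [0.6, 0.3, -0.0]
opening: 0.0141
finger_force: 68.8
```

```bash
python3 - <<'E'
from h import *
from station import robot
np.set_printoptions(precision=4,suppress=True)
o=robot.get_obs(); Q=R.from_quat(o["tool_rot"]); print(o["ee_pos"],o["tool_rot"],o["force"],o["opening"]); print(Q.as_matrix())
e=o["ee_pos"]+Q.apply([-.0296,0,-.0145]); print("eye",e,"to start",np.array([.537,.011,.2675])-e)
c=shot("w6"); s=robot.camera("scene"); np.savez("scene3.npz",**s); s=robot.camera("side"); np.savez("side3.npz",**s)
print(wproj(c,e),wproj(c,[.550,.011,.2445]),wproj(c,[.567,.011,.2155]))
E
```

```text
[0.5016 0.0092 0.2515] [0.0008 0.9665 0.0001 0.2567] [ 0.5566  0.3064 -0.0161] 0.014143771464521634
[[-0.8682  0.0015  0.4963]
 [ 0.0016  1.     -0.0001]
 [-0.4963  0.0007 -0.8682]]
eye [0.5201 0.0092 0.2787] to start [ 0.0169  0.0018 -0.0112]
[253.6465 301.1317] [256.4161 270.9291] [256.0913 248.2023]
```

Request:
carry_out --increments '[{"slide":[0.9,0.08,-0.5],"angular":[0,0,0],"claw":5},{"slide":[0.8,0.08,-0.6],"angular":[0,0,0],"claw":5},{"slide":[0.5,0,-0.87],"angular":[0,0,0],"claw":5},{"slide":[0.4,0,-0.7],"angular":[0,0,0],"claw":5},{"slide":[0,0,0],"angular":[0,0,0],"claw":5},{"slide":[0,0,0],"angular":[0,0,0],"claw":5}]'

```text
t: 9.25
ee_pos: [0.5297, 0.0128, 0.2277]
tool_rot: [-0.0, 0.966, 0.0, 0.258]
force: [0.5, -0.5, -0.7]
opening: 0.0143
finger_force: 68.9
```

```bash
cat > st.py <<'E'
from h import *
from station import robot
np.set_printoptions(precision=4,suppress=True)
def st():
    o=robot.get_obs(); Q=R.from_quat(o["tool_rot"])
    e=o["ee_pos"]+Q.apply([-.0296,0,-.0145]); w=e-np.array([.567,.0108,.2155]); a=np.array([-.5,0,.866]); b=np.array([.866,0,.5])
    print("t",o["t"],"tcp",o["ee_pos"],"eye",e,"s",w@a,"lat",w[1],"in",w@b,"F",o["force"],"Fs",o["force"]@a,"T",o["wrist_torque"]); return o,e
E
python3 - <<'E'
from st import *
o,e=st(); c=shot("w7"); print(wproj(c,e),wproj(c,[.550,.0108,.2445]),c["K"])
hsv=cv2.cvtColor(c["image"],cv2.COLOR_RGB2HSV)
for r in range(274,330,4): print(r," ".join("%d/%d"%(s,v) for s,v in zip(hsv[r,234:276:2,1],hsv[r,234:276:2,2])))
E
```

```text
t 9.25 tcp [0.5297 0.0128 0.2277] eye [0.5481 0.0128 0.2551] s 0.043727647582679344 lat 0.0019575608233038475 in 0.0034032724603096365 F [ 0.5104 -0.5311 -0.7299] Fs -0.8873236899088613 T [ 0.0111  0.5462 -0.0252]
[253.6507 301.1354] [250.1607 285.1438] [[297.3186   0.     253.8777]
 [  0.     297.3186 188.4052]
 [  0.       0.       1.    ]]
274 20/25 22/23 45/34 39/130 39/163 31/228 25/235 24/237 20/237 24/237 25/235 24/235 25/236 25/236 26/234 30/230 36/205 40/147 61/25 20/25 33/23
278 22/23 33/23 45/40 38/173 35/220 29/230 27/232 26/233 25/235 25/234 27/232 27/233 27/234 26/233 28/231 32/228 37/200 40/135 38/20 22/23 13/20
282 32/24 11/23 41/56 34/216 29/229 30/227 33/218 32/225 31/223 32/225 31/227 29/228 30/227 30/228 30/227 30/228 29/230 36/207 47/38 22/23 24/21
286 38/20 24/21 49/67 35/216 35/205 40/160 40/145 38/161 34/211 35/196 39/171 42/186 42/186 44/181 42/178 39/182 35/221 37/208 45/57 11/23 27/19
290 12/21 13/20 45/97 32/221 35/206 22/200 7/240 13/229 12/232 10/234 11/241 12/243 13/242 14/241 18/241 36/200 32/221 35/214 42/79 24/21 0/19
294 0/20 23/22 42/121 33/226 34/
[... 561 characters left out ...]
45/165 46/161 40/178 33/222 34/217 39/152 47/120 47/135 47/135 49/136 47/135 46/133 49/130 47/125 45/119 37/177 33/226 35/213 40/166 44/161 46/160
314 27/232 32/224 37/198 35/205 33/226 36/198 41/130 44/99 45/113 46/121 48/123 49/120 46/110 41/105 40/153 34/213 32/226 35/194 34/178 30/196 21/210
318 27/105 27/48 22/23 45/34 42/121 36/205 34/216 36/199 36/189 37/173 38/168 38/182 34/197 32/221 30/232 35/203 42/116 29/71 24/141 22/201 19/224
322 21/12 20/13 0/12 46/11 51/10 20/13 40/38 43/72 41/94 42/127 41/142 40/120 42/90 46/67 60/30 23/11 51/10 57/9 23/11 0/10 28/37
326 18/14 39/13 32/16 16/16 21/12 18/14 43/18 0/12 21/12 39/13 18/14 20/13 17/15 0/13 18/14 32/16 20/13 48/16 36/14 18/14 0/15
```

Request:
carry_out --increments '[{"slide":[-0.25,-0.2,-0.15],"angular":[0,0,0],"claw":5},{"slide":[0,0,0],"angular":[0,0,0],"claw":5},{"slide":[0,0,0],"angular":[0,0,0],"claw":5}]'

```text
t: 9.6
ee_pos: [0.5274, 0.01, 0.2276]
tool_rot: [0.001, 0.966, 0.0, 0.259]
force: [0.1, 0.6, -0.3]
opening: 0.0145
finger_force: 68.9
```

```bash
python3 - <<'E'
from st import *
o,e=st(); c=shot("w8"); print(wproj(c,e),wproj(c,[.550,.0108,.2445]))
hsv=cv2.cvtColor(c["image"],cv2.COLOR_RGB2HSV)
for r in range(280,316,2): print(r," ".join("%d/%d"%(s,v) for s,v in zip(hsv[r,238:272,1],hsv[r,238:272,2])))
E
```

```text
t 9.6 tcp [0.5274 0.01   0.2276] eye [0.5458 0.01   0.255 ] s 0.044815867649069446 lat -0.000778174592068883 in 0.0013492991853894902 F [ 0.093   0.5788 -0.2534] Fs -0.26594270491494165 T [ 0.008   0.5506 -0.0064]
[253.6487 301.139 ] [255.0296 286.9102]
280 45/51 40/135 36/201 33/219 34/222 33/223 32/222 34/222 32/221 33/222 33/222 33/223 32/224 33/226 34/224 34/224 33/223 32/223 33/223 33/222 33/223 33/223 33/224 33/224 33/223 33/222 33/219 34/217 34/217 33/216 36/189 41/112 32/32 15/17
282 46/56 40/145 34/216 32/230 29/229 29/230 29/229 29/229 29/229 29/228 29/229 29/228 29/228 29/228 28/228 28/228 29/229 28/228 29/228 29/227 31/227 30/228 30/228 29/228 30/228 30/228 29/227 30/228 28/229 31/231 35/206 41/123 35/36 32/16
284 45/57 40/147 36/214 33/229 32/226 33/225 32/225 33/226 33/227 34/226 33/226 33/225 32/223 33/224 32/224 33/225 33/224 33/225 33/224 32/223 33/222 32/221 33/223 32/223 33/224 33/223 33/224 33/226 31/229 31/230 36/206 43/129 50/46 43/18
286 41/68 42/153 35/216 33/223 36/206 38/181 42/165 44/172 43/178 43/177 42/175 43/167 41/161 38/166 37/174 35/180 35/184 35/183 
[... 2751 characters left out ...]
 32/228 33/218 37/193 40/153 41/118 47/114 48/123 49/126 47/130 48/133 48/134 45/135 47/137 45/136 47/137 46/138 47/136 47/137 47/136 48/133 45/130 45/126 42/140 39/171 35/203 33/223 33/226 34/212 39/189 43/166 45/160
312 38/188 36/200 33/217 31/227 32/221 35/203 37/171 39/132 44/104 50/107 49/119 46/128 47/131 48/134 47/135 45/135 45/136 47/136 49/136 45/135 46/134 47/131 46/121 46/111 41/124 40/160 38/195 33/217 32/228 32/223 35/205 39/181 45/164 47/162
314 35/211 34/208 33/214 32/222 32/226 33/217 34/195 38/160 42/127 39/104 45/96 48/102 47/109 44/115 45/119 46/122 47/125 48/123 48/121 46/117 46/110 46/105 43/106 42/122 40/153 37/188 35/214 33/227 32/225 35/212 37/188 41/168 42/163 45/164
```

Request:
carry_out --increments '[{"slide":[0.2,0,-0.35],"angular":[0,0,0],"claw":5},{"slide":[0.2,0,-0.35],"angular":[0,0,0],"claw":5},{"slide":[0.1,0,-0.17],"angular":[0,0,0],"claw":5},{"slide":[0.1,0,-0.17],"angular":[0,0,0],"claw":5},{"slide":[0.1,0,-0.17],"angular":[0,0,0],"claw":5},{"slide":[0,0,0],"angular":[0,0,0],"claw":5}]'

```text
t: 10.25
ee_pos: [0.5343, 0.0103, 0.2145]
tool_rot: [0.0, 0.966, 0.0, 0.258]
force: [-1.2, -0.2, -0.4]
opening: 0.0139
finger_force: 68.9
```

```bash
python3 - <<'E'
from st import *
o,e=st(); c=shot("w9"); print(wproj(c,[.550,.0108,.2445]))
hsv=cv2.cvtColor(c["image"],cv2.COLOR_RGB2HSV)
for r in range(278,322,3): print(r," ".join("%d"%(v) for s,v in zip(hsv[r,238:272,1],hsv[r,238:272,2])))
E
```

```text
t 10.25 tcp [0.5343 0.0103 0.2145] eye [0.5527 0.0103 0.2418] s 0.029942840651647533 lat -0.0005325605271315932 in 0.0007826893592452928 F [-1.2397 -0.2344 -0.3651] Fs 0.30367477054116926 T [0.0317 0.5078 0.0026]
[254.653  303.9236]
278 41 104 173 205 219 226 230 231 232 233 233 234 235 235 234 233 232 232 232 232 233 233 233 233 232 230 228 216 200 177 135 71 22 17
281 56 143 212 228 228 227 226 224 223 223 223 224 224 224 225 225 225 225 225 224 224 224 224 225 225 224 224 225 227 229 204 123 37 18
284 58 145 215 229 228 226 225 224 224 222 221 221 223 221 221 220 222 220 221 221 219 220 221 220 219 221 224 227 229 230 206 129 47 19
287 76 162 217 223 205 174 153 149 131 101 85 77 78 75 77 78 78 79 78 77 75 77 79 82 97 130 166 198 221 230 208 139 58 21
290 94 179 223 224 206 176 157 156 150 122 95 78 74 73 74 75 75 77 74 73 73 73 74 77 103 141 170 198 222 230 214 159 78 28
293 118 199 226 225 207 178 156 156 156 144 126 104 84 73 73 75 76 77 76 74 72 81 92 97 120 148 170 200 223 230 220 178 97 34
296 125 198 227 225 210 182 153 146 160 164 151 123 89 74 73 75 76 76 76 74 72 84 112 
[... 450 characters left out ...]

308 203 210 223 227 216 190 179 212 239 243 243 241 237 230 228 227 228 227 224 227 233 240 243 242 236 211 193 209 224 226 212 195 198 227
311 221 217 222 226 218 195 162 163 208 236 242 243 243 242 242 242 242 242 242 242 242 243 241 234 208 176 186 212 227 225 211 205 222 237
314 239 230 223 223 224 218 198 164 131 120 143 178 209 224 230 233 233 231 227 220 205 177 141 129 153 187 215 226 226 212 200 207 226 238
317 233 219 199 195 208 220 224 222 210 195 175 159 145 133 123 121 124 126 128 134 152 172 195 215 228 231 229 218 200 180 170 168 171 175
320 172 168 165 161 154 149 155 172 192 205 211 217 222 224 223 224 227 230 230 229 227 224 218 205 187 165 149 141 142 148 156 164 169 167
```

Request:
carry_out --increments '[{"slide":[0.1,0.02,-0.17],"angular":[0,0,0],"claw":5},{"slide":[0.1,0,-0.17],"angular":[0,0,0],"claw":5},{"slide":[0.1,0,-0.18],"angular":[0,0,0],"claw":5},{"slide":[0.1,0,-0.17],"angular":[0,0,0],"claw":5},{"slide":[0.1,0,-0.17],"angular":[0,0,0],"claw":5},{"slide":[0.1,0,-0.18],"angular":[0,0,0],"claw":5},{"slide":[0,0,0],"angular":[0,0,0],"claw":5}]'

```text
t: 11.0
ee_pos: [0.5403, 0.0105, 0.2041]
tool_rot: [0.0, 0.966, 0.0, 0.258]
force: [-0.4, -1.1, -1.5]
opening: 0.0145
finger_force: 68.9
```

```bash
python3 -c "
from st import *
st()"
```

```text
t 11.0 tcp [0.5403 0.0105 0.2041] eye [0.5587 0.0105 0.2314] s 0.017952185974208282 lat -0.00034475424624324374 in 0.0007574196904113562 F [-0.4367 -1.1469 -1.457 ] Fs -1.0434144376453125 T [ 0.0115  0.5635 -0.003 ]
```

Request:
carry_out --increments '[{"slide":[0.1,0,-0.17],"angular":[0,0,0],"claw":5},{"slide":[0.1,0,-0.17],"angular":[0,0,0],"claw":5},{"slide":[0.05,0,-0.09],"angular":[0,0,0],"claw":5}]'

```text
t: 11.3
ee_pos: [0.5431, 0.0105, 0.2004]
tool_rot: [0.0, 0.966, 0.0, 0.259]
force: [-0.9, -0.7, 0.7]
opening: 0.0146
finger_force: 69.1
```

Request:
carry_out --increments '[{"slide":[0.05,0,-0.09],"angular":[0,0,0],"claw":5},{"slide":[0.05,0,-0.09],"angular":[0,0,0],"claw":5}]'

```text
t: 11.5
ee_pos: [0.5442, 0.0104, 0.1993]
tool_rot: [0.0, 0.966, 0.0, 0.259]
force: [-2.4, 0.5, 2.8]
opening: 0.0146
finger_force: 69.5
```

Request:
carry_out --increments '[{"slide":[0.05,0,-0.09],"angular":[0,0,0],"claw":5},{"slide":[0.05,0,-0.09],"angular":[0,0,0],"claw":5}]'

```text
t: 11.7
ee_pos: [0.5455, 0.0104, 0.198]
tool_rot: [0.0, 0.966, -0.0, 0.26]
force: [-3.0, 0.1, 3.6]
opening: 0.0145
finger_force: 69.6
```

Request:
carry_out --increments '[{"slide":[0.05,0,-0.09],"angular":[0,0,0],"claw":5},{"slide":[0.05,0,-0.09],"angular":[0,0,0],"claw":5}]'

```text
t: 11.9
ee_pos: [0.5466, 0.0104, 0.1959]
tool_rot: [0.0, 0.966, -0.0, 0.26]
force: [-2.1, 0.1, 3.0]
opening: 0.0145
finger_force: 69.6
```

Request:
carry_out --increments '[{"slide":[0.05,0,-0.09],"angular":[0,0,0],"claw":5},{"slide":[0.05,0,-0.09],"angular":[0,0,0],"claw":5}]'

```text
t: 12.1
ee_pos: [0.5471, 0.0104, 0.1932]
tool_rot: [0.0, 0.966, 0.0, 0.259]
force: [-1.8, 0.0, 3.6]
opening: 0.0143
finger_force: 69.4
```

```bash
python3 -c "
from st import *
st()"
```

```text
t 12.1 tcp [0.5471 0.0104 0.1932] eye [0.5655 0.0104 0.2206] s 0.005162400618284444 lat -0.00040886983889690427 in 0.0012707997703653767 F [-1.7509  0.0029  3.6006] Fs 3.9936034099326188 T [-0.0274  0.2416 -0.0074]
```

Request:
carry_out --increments '[{"slide":[0.05,0,-0.09],"angular":[0,0,0],"claw":5},{"slide":[0.05,0,-0.09],"angular":[0,0,0],"claw":5}]'

```text
t: 12.3
ee_pos: [0.5473, 0.0105, 0.1897]
tool_rot: [0.0, 0.966, 0.0, 0.258]
force: [0.3, -0.2, 0.1]
opening: 0.0143
finger_force: 69.0
```

Request:
carry_out --increments '[{"slide":[0.05,0,-0.09],"angular":[0,0,0],"claw":5}]'

```text
t: 12.4
ee_pos: [0.5473, 0.0106, 0.1881]
tool_rot: [0.0, 0.966, 0.0, 0.257]
force: [-0.3, -0.1, -1.7]
opening: 0.0141
finger_force: 69.0
```

```bash
python3 -c "
from st import *
st()"
```

```text
t 12.4 tcp [0.5473 0.0106 0.1881] eye [0.5658 0.0106 0.2154] s 0.0005290272314783299 lat -0.00024319011447016502 in -0.0010988582666230026 F [-0.3219 -0.1476 -1.6527] Fs -1.2703054398055134 T [-0.0575  0.5379 -0.0281]
```

Request:
carry_out --increments '[{"slide":[0.05,0,-0.09],"angular":[0,0,0],"claw":5},{"slide":[0,0,0],"angular":[0,0,0],"claw":5}]'

```text
t: 12.6
ee_pos: [0.5483, 0.0106, 0.1882]
tool_rot: [0.0, 0.966, 0.0, 0.258]
force: [0.0, 0.5, -2.0]
opening: 0.0144
finger_force: 69.0
```

Request:
carry_out --increments '[{"slide":[0.05,0,-0.09],"angular":[0,0,0],"claw":5},{"slide":[0,0,0],"angular":[0,0,0],"claw":5}]'

```text
t: 12.8
ee_pos: [0.5493, 0.0105, 0.1883]
tool_rot: [0.0, 0.966, 0.0, 0.259]
force: [-0.4, -0.3, -1.0]
opening: 0.0142
finger_force: 69.0
```

```bash
python3 -c "
from st import *
st()"
```

```text
t 12.8 tcp [0.5493 0.0105 0.1883] eye [0.5677 0.0105 0.2156] s -0.00023110050031707613 lat -0.0003351653840187891 in 0.0006486316927336716 F [-0.393  -0.3461 -1.0084] Fs -0.6768085557546772 T [-0.0042  0.557   0.0033]
```

Request:
carry_out --increments '[{"slide":[0.05,0,-0.09],"angular":[0,0,0],"claw":5},{"slide":[0.0,0,0],"angular":[0,0,0],"claw":5}]'

```text
t: 13.0
ee_pos: [0.5499, 0.0105, 0.1876]
tool_rot: [0.0, 0.966, 0.0, 0.259]
force: [0.0, 1.0, -1.0]
opening: 0.0145
finger_force: 69.0
```

Request:
carry_out --increments '[{"slide":[0.05,0,-0.09],"angular":[0,0,0],"claw":5},{"slide":[0.0,0,0],"angular":[0,0,0],"claw":5}]'

```text
t: 13.2
ee_pos: [0.5504, 0.0105, 0.1867]
tool_rot: [0.0, 0.966, 0.0, 0.259]
force: [-0.0, 0.4, -0.9]
opening: 0.0144
finger_force: 69.0
```

```bash
python3 -c "
from st import *
st()"
```

```text
t 13.2 tcp [0.5504 0.0105 0.1867] eye [0.5688 0.0104 0.214 ] s -0.0021430071902706093 lat -0.0003551939881562879 in 0.0007987244076120344 F [-0.0153  0.3773 -0.9291] Fs -0.7969976707271653 T [ 0.012   0.5416 -0.0221]
```

Request:
carry_out --increments '[{"slide":[0.05,0,-0.09],"angular":[0,0,0],"claw":5},{"slide":[0.0,0,0],"angular":[0,0,0],"claw":5}]'

```text
t: 13.4
ee_pos: [0.5509, 0.0104, 0.1861]
tool_rot: [0.0, 0.966, 0.0, 0.259]
force: [-1.6, 0.1, -0.1]
opening: 0.0143
finger_force: 69.2
```

Request:
carry_out --increments '[{"slide":[0.05,0,-0.09],"angular":[0,0,0],"claw":5},{"slide":[0.0,0,0],"angular":[0,0,0],"claw":5}]'

```text
t: 13.6
ee_pos: [0.5513, 0.0105, 0.1858]
tool_rot: [0.0, 0.966, 0.0, 0.259]
force: [-4.1, -0.3, 3.6]
opening: 0.0143
finger_force: 69.8
```

```bash
python3 -c "
from st import *
st()"
```

```text
t 13.6 tcp [0.5513 0.0105 0.1858] eye [0.5697 0.0104 0.2131] s -0.003410681757197166 lat -0.0003525211984268962 in 0.0011489711932236345 F [-4.1329 -0.2535  3.6163] Fs 5.198128439645585 T [0.0676 0.8702 0.0199]
```

Forces dropped after the leaves (peak about 6 N) and it is now seated on the cross bar at about 6 N. I'll relieve the push, release and back off.

Request:
carry_out --increments '[{"slide":[-0.05,0,0.09],"angular":[0,0,0],"claw":5},{"slide":[0,0,0],"angular":[0,0,0],"claw":45},{"slide":[0,0,0],"angular":[0,0,0],"claw":45},{"slide":[0,0,0],"angular":[0,0,0],"claw":45},{"slide":[0,0,0],"angular":[0,0,0],"claw":45}]'

```text
t: 14.1
ee_pos: [0.5509, 0.0104, 0.1858]
tool_rot: [0.0, 0.966, 0.0, 0.259]
force: [0.8, 0.1, -0.4]
opening: 0.0383
finger_force: 0.0
```

Request:
carry_out --increments '[{"slide":[-0.5,0,0.87],"angular":[0,0,0],"claw":45},{"slide":[-1,0,1.73],"angular":[0,0,0],"claw":45},{"slide":[-1.5,0,2.6],"angular":[0,0,0],"claw":45},{"slide":[-2,0,2.6],"angular":[0,0,0],"claw":45},{"slide":[-3,0,2],"angular":[0,0,0],"claw":45},{"slide":[-3,0,1],"angular":[0,0,0],"claw":45},{"slide":[0,0,0],"angular":[0,0,0],"claw":45},{"slide":[0,0,0],"angular":[0,0,0],"claw":45}]'

```text
t: 14.9
ee_pos: [0.4411, 0.0103, 0.2956]
tool_rot: [0.0, 0.965, -0.0, 0.261]
force: [-0.6, -0.5, -0.2]
opening: 0.0382
finger_force: 0.0
```

```bash
python3 - <<'E'
from st import *
st(); c=shot("w10")
for n in("scene","side"):
    s=robot.camera(n); np.savez(n+"4.npz",**s); cv2.imwrite(f"pics/{n}4.png",s["image"][:,:,::-1])
    a,b=cam(n)["image"].astype(int),s["image"].astype(int); m=(np.abs(a-b).max(2)>40).astype(np.uint8)
    k,_,st_,ce=cv2.connectedComponentsWithStats(m)
    for i in range(1,k):
        if st_[i,4]>25: print(n,st_[i],ce[i])
    for nm,P in(("eye",[.566,.011,.2095]),("cupguess",[.56,.011,.10]),("tip",[.55,.011,.2445])): print(n,nm,proj(s,np.array(P)))
for nm,P in(("tip",[.55,.0108,.2445]),("eye",[.566,.0108,.2095]),("crook",[.567,.0108,.2155]),("ktop",[.633,.011,.2735])): print(nm,wproj(c,P))
E
```

```text
t 14.9 tcp [0.4411 0.0103 0.2956] eye [0.4594 0.0103 0.3231] s 0.14693038523805727 lat -0.0004924219656793783 in -0.03937712911492347 F [-0.573  -0.4795 -0.1823] Fs 0.12859633517954594 T [-0.0209  0.5646 -0.0324]
scene [  302     0   210   153 12480] [419.3739  58.9639]
scene [  302    98   210   286 19409] [447.6224 240.3321]
scene [258 109  11  17  50] [263.78 118.78]
scene [251 127  20  22 174] [261.6782 138.0747]
scene [222 139  15  12  73] [227.9589 145.3425]
scene [210 144   5  24  79] [211.4304 154.2532]
scene [223 153   9   9  45] [227.4889 157.0889]
scene [217 157   6  11  37] [219.3243 162.5135]
scene [264 156  12  17  68] [269.9265 165.7794]
scene [255 159  10   8  43] [260.3953 162.2093]
scene [233 161   9  14  87] [237.4023 167.4138]
scene [258 168   8  11  43] [261.3256 174.3023]
scene [208 170  13  18  72] [214.0139 178.8889]
scene [223 170   6  19  85] [225.4235 178.9529]
scene [197 185  15  11  57] [205.4737 189.6842]
scene [229 185   7  10  31] [232.6774 189.4839]
scene [248 187  32  22 308] [263.9026 195.5065]
scene [216 188  12   7  45] [221.6889 191.0667]
scene [
[... 930 characters left out ...]
7 146   8  11  30] [240.3333 150.7667]
side [184 154  18  28 148] [194.6892 168.5946]
side [ 259  171   94   55 2101] [300.6492 204.0757]
side [237 172  12  10  50] [242.88 176.28]
side [188 187  29  40 527] [200.8425 205.6964]
side [242 204  10   8  39] [247.1026 206.8974]
side [178 227  10   7  30] [183.4    230.4333]
side [289 231  38  37 535] [310.5234 247.7477]
side [178 232  21  12  91] [188.2967 236.956 ]
side [194 240  19  25 164] [203.2622 251.5   ]
side [221 240  12  10  44] [227.     244.6364]
side eye [237.125  158.7362]
side cupguess [240.9478 182.7804]
side tip [242.4687 146.577 ]
tip [254.4105 257.8187]
eye [254.3747 236.2558]
crook [254.3806 241.5883]
ktop [254.6039 315.2346]
```

```bash
python3 - <<'E'
from h import *
np.set_printoptions(precision=4,suppress=True)
a,b=cam("scene2")["image"].astype(int),cam("scene4"); m=(np.abs(a-b["image"]).max(2)>30).astype(np.uint8); m[:,295:]=0; m[:100]=0;m[232:]=0;m[:,:245]=0
for r in range(124,215,3):
    x=np.flatnonzero(m[r]); 
    if len(x): print(r,x.min(),x.max(),len(x))
# project scoop hung: loop top end (eye+15 up handle), cup for handle inclination th from horizontal, home vs short
for nm,e in(("home",np.array([.566,.0108,.2095])),("short",np.array([.557,.0108,.222]))):
    for th in(60,75,90):
        u=np.array([np.cos(np.radians(th)),0,np.sin(np.radians(th))]); z=np.array([-u[2],0,u[0]])
        print(nm,th,"loopend",proj(b,e+u*.015),"mouth",proj(b,e-u*.108+z*.002),"bottom",proj(b,e-u*(.108+.026)+z*.002))
E
```

```text
151 260 260 1
157 265 267 3
160 264 268 5
166 263 269 7
169 263 269 7
172 264 266 3
178 267 270 4
181 266 267 2
184 266 271 3
187 257 277 18
190 256 279 21
193 262 279 18
196 255 279 20
199 255 272 16
202 258 273 16
205 263 273 11
208 267 272 6
214 247 258 12
home 60 loopend [259.9113 144.9856] mouth [278.7198 198.1022] bottom [282.3978 208.8419]
home 75 loopend [261.1737 145.1663] mouth [269.8279 196.0288] bottom [271.3973 205.9871]
home 90 loopend [262.5137 145.7956] mouth [260.7721 191.2059] bottom [260.3052 199.854 ]
short 60 loopend [263.2535 141.9376] mouth [282.1839 195.8414] bottom [285.8817 206.7349]
short 75 loopend [264.5426 142.1116] mouth [273.1102 193.7881] bottom [274.6585 203.8973]
short 90 loopend [265.9087 142.7418] mouth [263.8884 188.9429] bottom [263.366 197.732]
```

Request:
carry_out --increments '[{"slide":[-1,0,1],"angular":[0,0,0],"claw":45},{"slide":[0,0,0],"angular":[0,0,0],"claw":45},{"slide":[0,0,0],"angular":[0,0,0],"claw":45},{"slide":[0,0,0],"angular":[0,0,0],"claw":45},{"slide":[0,0,0],"angular":[0,0,0],"claw":45},{"slide":[0,0,0],"angular":[0,0,0],"claw":45}]'

```text
t: 15.65
ee_pos: [0.4309, 0.0105, 0.3033]
tool_rot: [0.0, 0.966, 0.0, 0.258]
force: [-0.2, -1.0, 0.9]
opening: 0.0386
finger_force: 0.0
```

```bash
python3 -c "
from station import robot
print(robot.finish_job())"
```

```text
the job is handed in; nothing more can be done
None
```

The job is handed in at about 16 s: the empty rod is at the front over the tab, and the scoop's loop went past both leaves (about 6 N) onto the cross bar and was let go to hang there; the last check was by measured forces and image positions, as the ten viewed pictures were used up.

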